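# Unstack the microscopy supplies onto their fitted plates

### The job

Take the stack of microscopy supplies apart from the top, one thing at a time, and set each on the grey plate whose dark inlay has its footprint: cover-slip box, slide packet, timer and last the slide box. Each must end flat on the plate's floor between the two lips, the right way up, lined up with the plate and on its inlay to within a centimetre; set them down, do not drop them, and leave the vial and the small black-capped bottle standing where they are.

Things in the scene. Friction and masses are not known exactly. Their poses are not given: they have to be found in the camera images.
- coverslip_box: small square cover-slip box with a clear lid, 26 x 26 x 18 mm, top of the stack at the start. Origin: centre of its underside, z up, x and y along its sides
- slide_packet: oblong packet of slides, 28 mm (x) x 78 mm (y) x 22 mm high, lying flat on the timer at the start with the cover-slip box on it; pick it across its 28 mm. Origin: centre of its underside, z up
- timer: flat square bench timer, 66 x 66 mm, 16 mm thick with keys standing 2 mm higher; lies keys up on the slide box at the start, the slide packet on it. Origin: centre of its underside, z up, x and y along its sides
- slide_box: oblong box for slides, lid fixed shut, body 92 mm (x, 99 mm with its catch and hinge) x 68 mm (y) x 32 mm high; the bottom of the stack, standing on the bench; pick it across its 68 mm. Origin: centre of its underside, z up
- coverslip_tray: the smallest plate: grey plastic, fixed on the bench, 56 x 42 mm (x, y); floor 5 mm above the bench; a lip 6 mm thick, 11 mm high over the bench, across both ends of its x axis, 44 mm between the lips; the other two sides are open for the fingers. Flat dark inlay 26 x 26 mm in the middle: footprint of the cover-slip box. Origin: centre of underside, z up
- packet_tray: the long narrow plate: grey plastic, fixed on the bench, 44 x 108 mm (x, y); floor 5 mm above the bench; a lip 6 mm thick, 11 mm high over the bench, across both ends of its y axis, 96 mm between the lips; the other two sides are open for the fingers. Flat dark inlay 28 x 78 mm in the middle: footprint of the slide packet, long side along y. Origin: centre of underside, z up
- timer_tray: the plate with a big square inlay: grey plastic, fixed on the bench, 96 x 78 mm (x, y); floor 5 mm above the bench; a lip 6 mm thick, 11 mm high over the bench, across both ends of its x axis, 84 mm between the lips; the other two sides are open for the fingers. Flat dark inlay 66 x 66 mm in the middle: footprint of the timer. Origin: centre of underside, z up
- box_tray: the largest plate, with an oblong inlay: grey plastic, fixed on the bench, 122 x 80 mm (x, y); floor 5 mm above the bench; a lip 6 mm thick, 11 mm high over the bench, across both ends of its x axis, 110 mm between the lips; the other two sides are open for the fingers. Flat dark inlay 92 x 68 mm in the middle: footprint of the slide box, long side along x. Origin: centre of underside, z up
- vial: amber vial with a white cap, 27 mm across and 58 mm tall, standing loose on the bench; a bystander. Origin: centre of its underside, z up
- oil_bottle: small bottle with a black cap, 25 mm across and 66 mm tall, standing loose on the bench behind the work; a bystander. Origin: centre of its underside, z up. Wall cabinets hang over the back of the bench beyond it: carry things across in straight lines with the tool at x below 0.55, for an arm that swings farther out can strike them

How it is judged:
By the outcome, as a careful person would: the job done as asked, in the order asked, and still so for the second after the job is handed in, with the robot touching nothing.
It also fails if it takes over 134 s, if anything falls off the work surface, if the arm or the gripper's body presses on something with over 40 N, if the wrist force passes 120 N, or if a joint passes its speed limit or range.

### The arm

A 6-joint arm with a two-finger parallel gripper is mounted at the origin on a cart in front of the work surface, level with it; the furniture and walls round the work are solid. World frame = base frame: x ahead of the robot, y to its left, z up, the work surface at z = 0. Lengths are in m, angles in rad, forces in N, time in s.
With the tool pointing down it reaches from about 0.25 to 0.725 m from the base axis. Payload 4 kg.
Tool frame: the origin (TCP) lies midway between the tips of the shut fingers; the grasp point (between the pads) lies 19 mm behind it; z points along the fingers, y is the line along which they close (so a half turn about z gives the same grasp; the last joint's range is limited). The gripper opens to 85 mm and grips with 20 to 120 N. Pads are 22 mm wide; open, the fingers measure 114 mm over their backs; the gripper's body (76 mm by 85 mm) begins 54 mm behind the grasp point. The pads swing forward as they close: fully open they stand 13 mm farther back than shut.
Start: joints at [0, 0.241, 0.005, 1.335, 0, 1.571], TCP at [0.5, -0, 0.231] pointing down, gripper open.
Joint ranges: [-2.72, 2.72], [-1.05, 1.87], [-1.09, 1.28], [-1.99, 2.15], [-1.42, 1.44], [-3.14, 3.14]. Speed limits (rad/s): [2.79, 2.79, 3.14, 3.14, 3.14, 3.14].

### API

Orientations are given as a unit quaternion [x, y, z, w].
In Python, from workcell import get_obs, camera, job_done, silhouettes gives the robot as it stands. The module is installed in compiled form; this text tells all that it offers.
- The arm moves only by the tool drive_tool, never from a script. Its argument "increments" is a list of rows, each a list of 3 entries, a list of its own where there are three numbers: the shift along the world's x, y, z in mm, then the turn, a rotation vector about the world's x, y, z in degrees, then the opening, from 0 (shut) to 1 (fully open). A call has 1 to 8 rows; each row shifts and turns the commanded pose from where the row before left it; what a row does not reach is not made up. A row lasts 1/12 s, in which the tool goes at most 41.7 mm and 7.16 degrees, less where a joint would pass 70% of its speed; a pose out of reach is approached as far as the arm can. A call is refused whole if a number of a shift passes 41.7 or a number of a turn 7.16, either way. A call with a gripper value outside its range is refused whole. The fingers move at their own pace and stop on an object; the grip force is fixed at half the most. Time passes only in rows, so rows that do not move let the fingers close. It gives the time, the measured TCP pose, the force, the opening and the grip force at its end, in the units of the state.
- get_obs(): the state, without advancing time (a new reading comes with each control period).
- camera(name): name is "scene" or "side" or "wrist"; returns a dict with "image" (400x640x3 uint8, red, green, blue), "K" (3x3 intrinsics, pixels), "view" (4x4, takes a point from world to camera coordinates). Camera axes: x right, y down, z forward; pixel columns grow to the right and rows downward; lengths in m; the calibration is good to about 2 mm. The wrist camera is an equidistant fisheye: a pixel r from the principal point sees the ray r / f radians off the axis. A picture is of the moment at which its call begins. There is no depth.
- job_done(): hands the job in; it is judged then, once.
Trained networks look in a picture, given as the dict that the camera call returned (one of the last four; its "shot" number tells which), for a name from the list of things; names that differ only in an ending like _2 or _b are one class to them, and where a whole thing is asked for, a point or a joint stands for the part that bears it (a point fixed in the world has none). Each returns a list of dicts, best first, with "conf" (0 to 1); they miss things now and then, are a little off and sometimes report something else, mostly with a low value. They report only what shows in the picture. A call takes as long as a camera call.
- silhouettes(query, picture): "region" (400x640 bool, what is visible of it) and "bbox" ([left, top, right, bottom] in pixels, round what is visible of it).
The state is a dict: "clock": time; "joint_pos": joint angles; "joint_vel": joint speeds; "tau": joint torques, N m; "eef_pos": TCP position; "tool_rot": TCP orientation; "ft_force": force on the tool from outside, world axes, zero at the start; "ft_torque": the same for the moment, N m; "grip_width": finger opening in m; "grasp_force": force on a finger pad.
Only numpy, scipy, OpenCV 4.12 (cv2) and the standard library are available. Lean on these libraries where they do the work, as an engineer would, in place of code of your own. Each camera call takes 0.05 s, during which the arm holds its last target. There are 200 camera calls.

## Working session

There is one attempt and no reset: what is moved stays moved. The work goes in short steps, Python scripts to look and compute and a tool call to move; the robot and the scene stay as the last step left them, time stands still between calls to the robot, and variables do not carry over. Pictures are saved under pics/ and viewed, at most 17 in all, crops included, and the job is handed in when it is done.

Besides the shell and the picture viewer there is one more tool, called as name(argument=value, ...), one argument or row to a line, values as JSON. drive_tool: Moves the arm, as the interface text tells. Its arguments: {"type":"object","properties":{"increments":{"type":"array"}},"required":["increments"]}

```bash
mkdir -p pics; cat > h.py <<'E'
import numpy as np, cv2
from workcell import get_obs, camera, job_done, silhouettes
def save(c,n): cv2.imwrite('pics/'+n, c['image'][:,:,::-1])
E
python3 - <<'E'
from h import *
o=get_obs(); print(o)
for n in ['scene','side','wrist']:
    c=camera(n); save(c,n+'0.png'); print(n,c['K'].tolist(),np.round(c['view'],4).tolist())
    for q in ['coverslip_box','slide_packet','timer','slide_box','coverslip_tray','packet_tray','timer_tray','box_tray','vial','oil_bottle']:
        print(q,[(round(s['conf'],2),s['bbox'],int(s['region'].sum())) for s in silhouettes(q,c)[:2]])
E
```

```text
{'clock': 0.0, 'joint_pos': array([-6.21422563e-06,  2.41390416e-01,  3.70223701e-03,  1.33515040e+00,
        1.38751650e-06,  1.57082596e+00]), 'joint_vel': array([ 1.05779278e-03, -8.15887460e-04, -8.30602528e-05,  1.21403731e-03,
       -7.41199412e-04, -3.18095761e-04]), 'tau': array([ 5.50268451e-04, -3.72315860e+01,  2.52406776e+01,  1.67737965e-02,
        2.29149265e-05,  1.14679995e-05]), 'eef_pos': array([ 4.99377119e-01, -2.68213083e-06,  2.30415797e-01]), 'tool_rot': array([ 0.70711909,  0.70709374, -0.00072156, -0.00072253]), 'ft_force': array([ 0.26126958,  0.39838185, -0.18939596]), 'ft_torque': array([ 0.00507741,  0.00135419, -0.02233385]), 'grasp_force': 0.0, 'grip_width': 0.08535677311732413}
scene [[365.23213920252084, 0.0, 324.6389165997529], [0.0, 365.23213920252084, 195.89498119956096], [0.0, 0.0, 1.0]] [[-0.4858, -0.874, -0.0037, 0.2387], [-0.6022, 0.3378, -0.7234, 0.3668], [0.6335, -0.3493, -0.6904, 0.9808], [0.0, 0.0, 0.0, 1.0]]
coverslip_box []
slide_packet [(0.74, [205.6, 242.8, 233.8, 263.1], 226)]
timer [(0.76, [210.8, 255.4, 240.0, 271.1], 195), (0.61,
[... 1331 characters left out ...]
[298.0, 202.8, 305.5, 224.4], 171)]
wrist [[309.70691628693146, 0.0, 325.575238463137], [0.0, 309.70691628693146, 202.4193694897578], [0.0, 0.0, 1.0]] [[1.0, 0.0004, -0.0003, -0.5001], [0.0005, -0.9572, 0.2894, -0.0377], [-0.0002, -0.2894, -0.9572, 0.378], [0.0, 0.0, 0.0, 1.0]]
coverslip_box [(0.36, [313.0, 267.9, 342.8, 334.4], 1926)]
slide_packet []
timer [(0.15, [388.5, 158.6, 417.0, 187.9], 607)]
slide_box [(0.68, [387.6, 156.0, 417.6, 187.6], 624)]
coverslip_tray [(0.8, [251.6, 166.2, 299.1, 201.1], 1533)]
packet_tray [(0.8, [313.4, 268.7, 345.9, 334.4], 1995)]
timer_tray [(0.96, [303.2, 1.7, 396.7, 71.8], 4791)]
box_tray []
vial []
oil_bottle [(0.83, [386.3, 156.8, 418.2, 188.9], 651)]
```

View pics/side0.png

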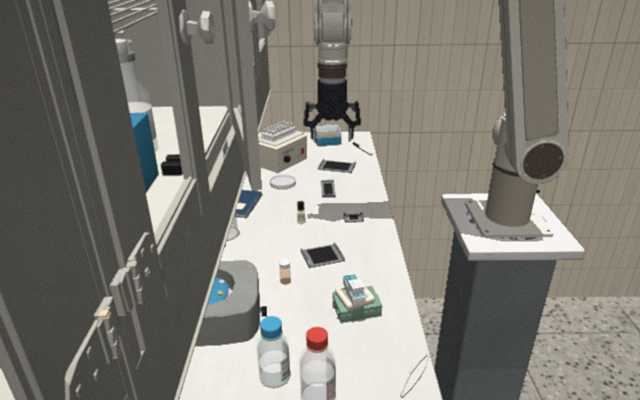

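View pics/wrist0.png

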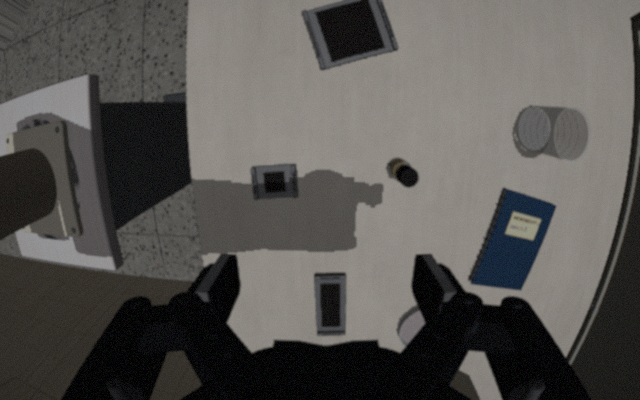

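Side view: stack at about (357,300), timer tray (322,256), cover-slip tray (353,217), packet tray (328,188), box tray (337,166), vial (285,271), oil bottle (301,211). The wrist view shows the timer tray (350,35), cover-slip tray (275,182) and packet tray (330,302). Next I rectify to the bench plane.

```bash
cat >> h.py <<'E'
def proj(c,P,name):
    P=np.atleast_2d(P).astype(float); V=c['view']; K=c['K']
    p=P@V[:3,:3].T+V[:3,3]
    if name=='wrist':
        r=np.linalg.norm(p[:,:2],axis=1)+1e-12; t=np.arctan2(r,p[:,2]); q=p[:,:2]/r[:,None]*t[:,None]
    else: q=p[:,:2]/p[:,2:]
    return q*K[0,0]+K[:2,2]
def ray(c,uv,name):
    K=c['K'];V=c['view']; d=(np.asarray(uv,float)-K[:2,2])/K[0,0]
    if name=='wrist':
        t=np.linalg.norm(d)+1e-12; v=np.r_[d/t*np.sin(t),np.cos(t)]
    else: v=np.r_[d,1]
    return -V[:3,:3].T@V[:3,3], V[:3,:3].T@v
def onz(c,uv,z,name):
    o,d=ray(c,uv,name); return o+d*(z-o[2])/d[2]
S=0.0005
def bird(c,x0,x1,y0,y1,z,name,img=None):
    # rows: x from x1 down to x0; columns: y from y1 down to y0
    xs=np.arange(x1,x0,-S); ys=np.arange(y1,y0,-S)
    X,Y=np.meshgrid(xs,ys,indexing='ij')
    m=proj(c,np.c_[X.ravel(),Y.ravel(),np.full(X.size,z)],name).astype(np.float32).reshape(X.shape+(2,))
    return cv2.remap(c['image'] if img is None else img,m[...,0],m[...,1],cv2.INTER_LINEAR)
def inlay(c,name,cx,cy,z=0.005,h=0.08,thr=None):
    b=cv2.cvtColor(bird(c,cx-h,cx+h,cy-h,cy+h,z,name),cv2.COLOR_RGB2GRAY)
    t=thr or cv2.threshold(b,0,255,cv2.THRESH_OTSU)[0]*0.6
    n,l,s,ce=cv2.connectedComponentsWithStats((b<t).astype(np.uint8))
    out=[]
    for i in range(1,n):
        if s[i,4]*S*S<3e-4: continue
        r=cv2.minAreaRect(np.argwhere(l==i)[:,::-1].astype(np.float32))
        (u,v),(w,hh),a=r
        bp=cv2.boxPoints(r); e=bp[1]-bp[0]; e2=bp[2]-bp[1]
        if np.linalg.norm(e2)>np.linalg.norm(e): e=e2
        yaw=np.degrees(np.arctan2(-e[0],-e[1]))%180  # long-axis angle from world x
        out.append((round(cx+h-v*S,4),round(cy+h-u*S,4),round(max(w,hh)*S*1e3,1),round(min(w,hh)*S*1e3,1),round(yaw,1)))
    return t,out
E
python3 - <<'E'
from h import *
c=camera('side')
for n,uv in dict(stack=(357,312),tt=(322,256),ct=(353,217),pt=(328,188),bt=(337,166),vial=(284,279),oil=(301,222)).items(): print(n,onz(c,uv,0,'side').round(3))
w=camera('wrist')
for n,uv in dict(tt=(350,35),ct=(275,182),pt=(330,302)).items():
    p=onz(w,uv,0.005,'wrist'); print(n,p.round(3),inlay(w,'wrist',p[0],p[1],h=0.06))
print('oil',onz(w,(400,166),0,'wrist'))
cv2.imwrite('pics/bird0.png',bird(w,0.3,0.65,-0.15,0.25,0.005,'wrist')[:,:,::-1])
E
```

```text
stack [0.455 0.386 0.   ]
tt [0.529 0.176 0.   ]
ct [ 0.438 -0.018  0.   ]
pt [ 0.507 -0.203  0.   ]
bt [ 0.472 -0.373  0.   ]
vial [0.62  0.269 0.   ]
oil [0.588 0.008 0.   ]
tt [0.529 0.167 0.005] (42.0, [(np.float64(0.5285), np.float64(0.1806), 120.0, 92.0, np.float32(0.0))])
ct [ 0.438 -0.011  0.005] (63.0, [(np.float64(0.4372), np.float64(-0.0137), 58.5, 40.5, np.float32(0.0))])
pt [ 0.506 -0.186  0.005] (55.199999999999996, [(np.float64(0.5064), np.float64(-0.1931), 79.0, 28.8, np.float32(91.7))])
oil [0.59253364 0.00815539 0.        ]
```

View pics/bird0.png

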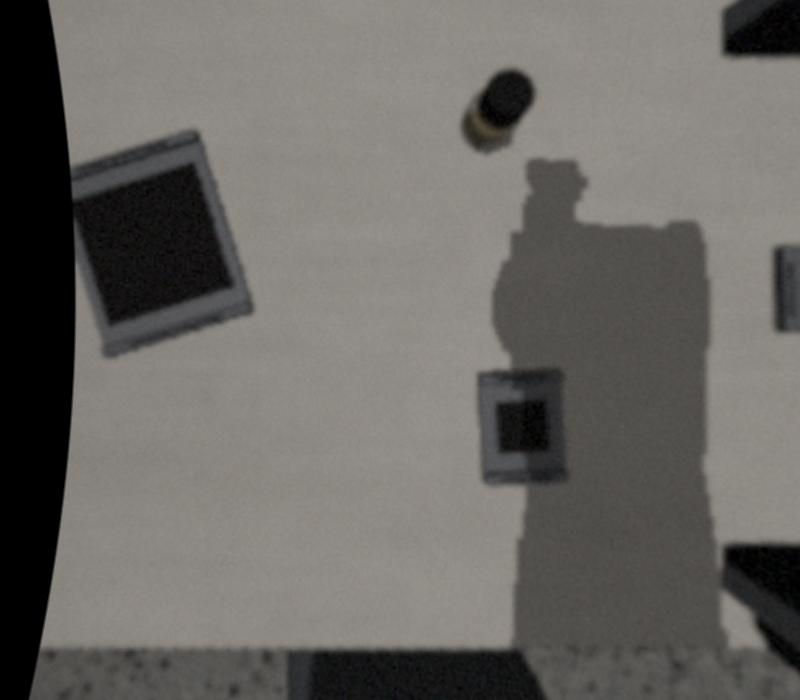

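The bird's-eye view clearly shows the timer tray (upper left, turned), the cover-slip tray at (522,427) and the oil bottle at (505,110). Next I move to look at the stack.

drive_tool(
  increments=[
    [[-5,38,0],[0,0,0],1],
    [[-5,38,0],[0,0,0],1],
    [[-5,38,0],[0,0,0],1],
    [[-5,38,0],[0,0,0],1],
    [[-5,38,0],[0,0,0],1],
    [[-5,38,0],[0,0,0],1],
    [[-5,38,0],[0,0,0],1],
    [[-5,38,0],[0,0,0],1],
  ],
)

```text
clock: 2.42
eef_pos: [0.4595, 0.3058, 0.2314]
tool_rot: [0.707, 0.707, 0.0, 0.0]
ft_force: [0.1, -0.6, -0.2]
grip_width: 0.0855
grasp_force: 0.0
```

drive_tool(
  increments=[
    [[0,0,0],[0,0,0],1],
    [[0,0,0],[0,0,0],1],
    [[0,0,0],[0,0,0],1],
  ],
)

```text
clock: 2.67
eef_pos: [0.4598, 0.3038, 0.231]
tool_rot: [0.707, 0.707, -0.0, 0.0]
ft_force: [-0.1, -0.6, 0.2]
grip_width: 0.085
grasp_force: 0.0
```

```bash
python3 - <<'E'
from h import *
w=camera('wrist'); save(w,'w1.png'); np.save('w1.npy',w,allow_pickle=True)
print(inlay(w,'wrist',0.53,0.175,h=0.08,thr=40))
for q in ['coverslip_box','slide_packet','timer','slide_box','vial']:
    print(q,[(round(s['conf'],2),s['bbox'],cv2.minAreaRect(np.argwhere(s['region'])[:,::-1].astype(np.float32))) for s in silhouettes(q,w)[:1]])
E
```

```text
(40, [(0.5945, 0.143, 96.0, 31.0, np.float32(90.0)), (0.5283, 0.1752, 64.2, 64.0, np.float32(107.4))])
coverslip_box [(0.9, [307.8, 72.9, 344.3, 109.1], ((325.6499938964844, 89.54998779296875), (27.18879508972168, 28.1535587310791), 74.74488067626953))]
slide_packet [(0.71, [308.2, 68.6, 350.6, 150.2], ((329.1470642089844, 106.91177368164062), (79.5050277709961, 29.827939987182617), 77.47119140625))]
timer [(0.69, [286.2, 77.2, 367.3, 151.9], ((327.1082458496094, 112.11856079101562), (61.428443908691406, 63.05299758911133), 66.03751373291016))]
slide_box [(0.89, [274.5, 74.3, 369.9, 150.0], ((321.7255859375, 111.9259033203125), (61.935882568359375, 88.92976379394531), 76.71513366699219))]
vial [(0.82, [437.9, 183.5, 473.7, 214.5], ((453.6153564453125, 199.076904296875), (38.274314880371094, 22.188007354736328), 33.690067291259766))]
```

View pics/w1.png

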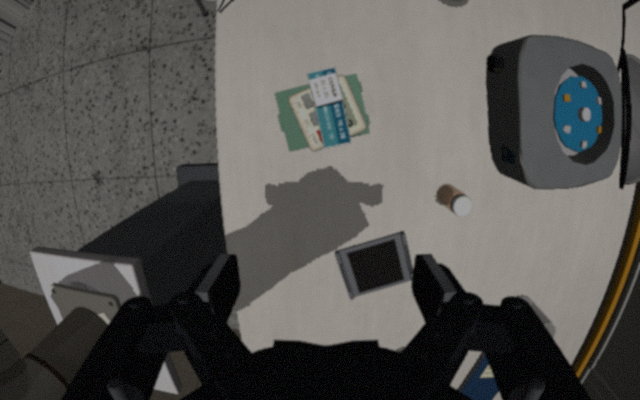

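The wrist view shows the stack at (325,110) with the cover-slip box on the packet at (325,88), and the vial at (455,200). I take a second view and fit the box models.

drive_tool(
  increments=[
    [[0,30,-20],[0,0,0],1],
    [[0,30,-20],[0,0,0],1],
    [[0,0,0],[0,0,0],1],
    [[0,0,0],[0,0,0],1],
    [[0,0,0],[0,0,0],1],
  ],
)

```text
clock: 3.38
eef_pos: [0.4601, 0.3633, 0.1914]
tool_rot: [0.707, 0.707, -0.0, 0.0]
ft_force: [0.2, 0.2, 0.9]
grip_width: 0.0856
grasp_force: 0.0
```

```bash
cat >> h.py <<'E'
from scipy.optimize import minimize
def mask(c,name,size,p):
    x,y,z,a=p; w,d,h=size; k=8
    t=np.linspace(-.5,.5,k)
    e=np.array([(u*w,v*d) for u in t for v in (-.5,.5)]+[(v*w,u*d) for u in t for v in (-.5,.5)])
    R=np.array([[np.cos(a),-np.sin(a)],[np.sin(a),np.cos(a)]]); q=e@R.T+[x,y]
    P=np.r_[np.c_[q,np.full(len(q),z)],np.c_[q,np.full(len(q),z+h)]]
    uv=proj(c,P,name)
    m=np.zeros((400,640),np.uint8)
    cv2.fillConvexPoly(m,cv2.convexHull(np.round(uv*16).astype(np.int32).reshape(-1,1,2)),255,cv2.LINE_AA,4)
    return m/255.
def fit(views,size,p0,fixz=False):
    # views: (cam,name,region[,ignore])
    p0=np.array(p0,float)
    def cost(p):
        p=p.copy()
        if fixz: p[2]=p0[2]
        s=0
        for v in views:
            m=mask(v[0],v[1],size,p); r=v[2].astype(float); g=1-v[3] if len(v)>3 else 1
            s+=1-(np.minimum(m,r)*g).sum()/((np.maximum(m,r)*g).sum()+1e-9)
        return s/len(views)
    best=None
    for da in (0,.15,-.15):
        st=np.array([p0+[0,0,0,da]]+[p0+d for d in np.eye(4)*[.008,.008,.008,.2]+[0,0,0,da]])
        r=minimize(cost,st[0],method='Nelder-Mead',options=dict(initial_simplex=st,xatol=1e-4,fatol=1e-5,maxiter=300))
        if best is None or r.fun<best.fun: best=r
    return best.x,best.fun
def best(q,c):
    s=silhouettes(q,c); return (s[0]['region'],round(s[0]['conf'],2)) if s else (None,0)
SZ=dict(coverslip_box=(.026,.026,.018),slide_packet=(.028,.078,.022),timer=(.066,.066,.018),slide_box=(.092,.068,.032))
E
python3 - <<'E'
from h import *
w1=np.load('w1.npy',allow_pickle=True).item()
w2=camera('wrist'); save(w2,'w2.png'); np.save('w2.npy',w2,allow_pickle=True); s=camera('side')
print(get_obs()['eef_pos'])
for q in SZ:
    print(q)
    rs=[(c,n,*best(q,c)) for c,n in ((w1,'wrist'),(w2,'wrist'),(s,'side'))]
    for c,n,r,k in rs: print(n,k, None if r is None else np.argwhere(r).mean(0)[::-1].round(1))
    if q=='coverslip_box':
        v=[r[:3] for r in rs]
        a0=onz(w2,np.argwhere(v[1][2]).mean(0)[::-1],.08,'wrist')
        for vv in (v,v[:2],v[1:]): x,f=fit(vv,SZ[q],[a0[0],a0[1],.07,.25]); print(x.round(4),np.degrees(x[3]),round(f,3))
    if q=='slide_packet' and rs[1][2] is not None: print('yaw',cv2.minAreaRect(np.argwhere(rs[1][2])[:,::-1].astype(np.float32)))
cv2.imwrite('pics/b2.png',np.hstack([bird(w2,.38,.53,.29,.47,z,'wrist') for z in (.09,.0)])[:,:,::-1])
E
```

```text
[0.46064915 0.36325561 0.19246296]
coverslip_box
wrist 0.9 [325.5  89.5]
wrist 0.66 [324.5 158.7]
side 0.44 [355.7 286.5]
[0.4598 0.3974 0.0677 0.2657] 15.223839709705953 0.151
[0.4594 0.3973 0.0611 0.279 ] 15.983382130314578 0.096
[0.4599 0.3977 0.068  0.2651] 15.190142603393268 0.152
slide_packet
wrist 0.71 [331.3 116.2]
wrist 0.59 [330.9 182.6]
side 0.72 [352.8 291.2]
yaw ((328.8456115722656, 173.38681030273438), (88.66340637207031, 33.03146743774414), 77.06194305419922)
timer
wrist 0.69 [324.1 113.2]
wrist 0.56 [324.5 174.8]
side 0.54 [350.6 296.8]
slide_box
wrist 0.89 [309.1 113.2]
wrist 0.8 [309.3 169.5]
side 0.69 [357.4 308.5]
```

View pics/b2.png

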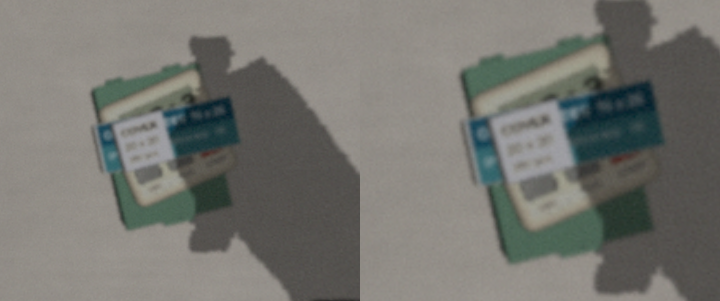

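The cover-slip box comes out at (0.460, 0.397), underside about 0.068 and yaw about 15°, which agrees with the expected height. Next: tray poses from the first picture, and joint 6.

```bash
python3 - <<'E'
from h import *
print(get_obs()['joint_pos'].round(3))
w=dict(image=cv2.imread('pics/wrist0.png')[:,:,::-1].copy(),K=np.array([[309.707,0,325.575],[0,309.707,202.419],[0,0,1]]),view=np.array([[1.0,0.0004,-0.0003,-0.5001],[0.0005,-0.9572,0.2894,-0.0377],[-0.0002,-0.2894,-0.9572,0.378],[0,0,0,1]]))
np.save('w0.npy',w,allow_pickle=True)
print(inlay(w,'wrist',.437,-.014,h=.05,thr=35),inlay(w,'wrist',.506,-.193,h=.06,thr=40))
print(inlay(np.load('w2.npy',allow_pickle=True).item(),'wrist',.528,.175,h=.06,thr=40))
# tray outlines (whole plate) 
for q,sz,p in (('coverslip_tray',(.056,.042,.011),(.437,-.014,0,.05)),('packet_tray',(.044,.108,.011),(.506,-.193,0,.03))): 
    s=silhouettes
w2=np.load('w2.npy',allow_pickle=True).item()
# packet in bird at top plane: blue pixels
b=cv2.cvtColor(bird(w2,.38,.53,.29,.47,.070,'wrist'),cv2.COLOR_RGB2HSV)
for nm,lo,hi in (('blue',(92,90,30),(125,255,255)),('green',(55,40,30),(85,255,255))):
    m=cv2.inRange(b,lo,hi); pts=np.argwhere(m)[:,::-1].astype(np.float32); r=cv2.minAreaRect(pts); print(nm,len(pts),r, .53-r[0][1]*S,.47-r[0][0]*S)
E
```

```text
[0.669 0.431 0.172 1.312 0.    2.24 ]
(35, [(0.4369, -0.012, 26.5, 25.3, np.float32(3.4))]) (40, [(0.5065, -0.1929, 76.3, 26.7, np.float32(91.3))])
(40, [(0.579, 0.211, 48.0, 18.0, np.float32(90.0)), (0.5175, 0.1652, 99.5, 99.0, np.float32(90.0))])
blue 3333 ((176.37005615234375, 133.45611572265625), (49.374183654785156, 145.82095336914062), 77.22875213623047) 0.4632719421386719 0.3818149719238281
green 4978 ((181.64129638671875, 144.8744354248047), (165.88458251953125, 143.47811889648438), 76.67547607421875) 0.45756278228759767 0.3791793518066406
```

drive_tool(
  increments=[
    [[0,3,-6],[0,0,7],1],
    [[0,3,-6],[0,0,7],1],
    [[0,3,-6],[0,0,7],1],
    [[0,3,-6],[0,0,7],1],
    [[0,3,-6],[0,0,7],1],
    [[0,3,-6],[0,0,7],1],
    [[0,3,-6],[0,0,7],1],
    [[0,3,-6],[0,0,7],1],
  ],
)

```text
clock: 4.75
eef_pos: [0.4599, 0.3882, 0.1429]
tool_rot: [0.289, 0.957, -0.0, -0.0]
ft_force: [0.8, 0.1, 0.0]
grip_width: 0.0852
grasp_force: 0.0
```

drive_tool(
  increments=[
    [[0,3,-6],[0,0,7],0.6],
    [[0,3,-6],[0,0,7],0.6],
    [[0,3,-6],[0,0,7],0.6],
    [[0,1,0],[0,0,7],0.6],
    [[0,0,0],[0,0,7],0.6],
    [[0,0,0],[0,0,7],0.6],
    [[0,0,0],[0,0,7],0.6],
    [[0,0,0],[0,0,0],0.6],
  ],
)

```text
clock: 5.42
eef_pos: [0.4599, 0.3981, 0.1252]
tool_rot: [-0.132, 0.991, -0.0, -0.0]
ft_force: [0.6, 0.6, -0.2]
grip_width: 0.0516
grasp_force: 0.0
```

```bash
python3 - <<'E'
from h import *
o=get_obs(); print(o['eef_pos'],o['joint_pos'].round(3),o['grip_width'])
w=camera('wrist'); save(w,'w3.png')
r,k=best('coverslip_box',w); print(k)
if r is not None: print(fit([(w,'wrist',r)],SZ['coverslip_box'],[.46,.397,.069,.26],True))
E
```

```text
[0.45993771 0.39807214 0.12515708] [ 0.713  0.515  0.128  1.185 -0.     0.45 ] 0.051625509205526325
0.7
(array([0.45945108, 0.39799627, 0.07243825, 0.28305584]), np.float64(0.09367301945446382))
```

View pics/w3.png

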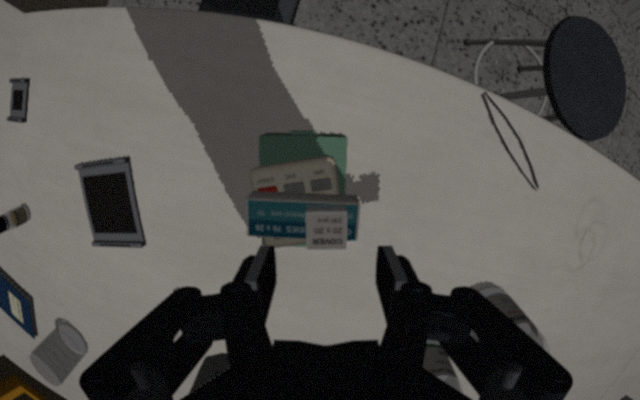

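The wrist view shows the box (327,228) centred between the fingers. I descend and grip.

drive_tool(
  increments=[
    [[0,0,-14],[0,0,0],0.6],
    [[0,0,-14],[0,0,0],0.6],
    [[0,0,-13],[0,0,0],0.6],
    [[0,0,-10],[0,0,0],0.6],
    [[0,0,0],[0,0,0],0.6],
    [[0,0,0],[0,0,0],0.2],
    [[0,0,0],[0,0,0],0.2],
    [[0,0,0],[0,0,0],0.2],
  ],
)

```text
clock: 6.18
eef_pos: [0.4608, 0.3987, 0.0757]
tool_rot: [-0.13, 0.991, 0.001, 0.001]
ft_force: [-0.2, 0.4, 0.6]
grip_width: 0.0246
grasp_force: 60.9
```

drive_tool(
  increments=[
    [[0,0,0],[0,0,0],0],
    [[0,0,0],[0,0,0],0],
    [[0,0,0],[0,0,0],0],
    [[0,0,0],[0,0,0],0],
    [[0,0,0],[0,0,0],0],
  ],
)

```text
clock: 6.6
eef_pos: [0.4606, 0.3985, 0.0753]
tool_rot: [-0.13, 0.991, 0.001, 0.001]
ft_force: [-0.3, -0.1, 5.8]
grip_width: 0.024
grasp_force: 61.5
```

drive_tool(
  increments=[
    [[0,0,10],[0,0,0],0],
    [[0,0,30],[0,0,0],0],
    [[0,0,30],[0,0,0],0],
    [[0,-20,10],[0,0,0],0],
    [[-2,-36,0],[0,0,-2],0],
    [[-2,-36,0],[0,0,-2],0],
    [[-2,-36,0],[0,0,-2],0],
    [[-2,-36,0],[0,0,-2],0],
  ],
)

```text
clock: 7.27
eef_pos: [0.4511, 0.2324, 0.1544]
tool_rot: [-0.061, 0.998, -0.0, -0.0]
ft_force: [1.1, -0.5, -0.3]
grip_width: 0.0243
grasp_force: 61.0
```

drive_tool(
  increments=[
    [[-3,-36,0],[0,0,-2],0],
    [[-3,-36,0],[0,0,-1.6],0],
    [[-3,-36,0],[0,0,0],0],
    [[-3,-36,0],[0,0,0],0],
    [[-2,-36,0],[0,0,0],0],
    [[-2,-36,0],[0,0,0],0],
    [[0,-30,0],[0,0,0],0],
    [[0,0,0],[0,0,0],0],
  ],
)

```text
clock: 7.93
eef_pos: [0.4352, -0.0164, 0.1545]
tool_rot: [-0.026, 1.0, -0.001, -0.0]
ft_force: [-0.6, 0.3, -0.4]
grip_width: 0.0245
grasp_force: 60.9
```

drive_tool(
  increments=[
    [[0,0,-25],[0,0,0],0],
    [[0,0,-25],[0,0,0],0],
    [[0,0,-10],[0,0,0],0],
    [[0,0,0],[0,0,0],0],
    [[0,0,0],[0,0,0],0],
  ],
)

```text
clock: 8.35
eef_pos: [0.4354, -0.0116, 0.0941]
tool_rot: [-0.03, 1.0, 0.0, -0.001]
ft_force: [-0.4, -0.3, -0.8]
grip_width: 0.0246
grasp_force: 60.9
```

```bash
python3 - <<'E'
from h import *
o=get_obs(); print(o['eef_pos'],o['tool_rot'],o['joint_pos'].round(3),o['grip_width'])
w=camera('wrist'); save(w,'w4.png')
s=camera('side')
x=o['eef_pos'];print(inlay(w,'wrist',.437,-.012,h=.05,thr=30))
for c,n in((w,'wrist'),(s,'side')):
    for q in ('coverslip_box','coverslip_tray'):
        r,k=best(q,c); 
        if r is None: print(q,0); continue
        uv=np.argwhere(r).mean(0)[::-1]; print(n,q,k,uv,onz(c,uv,.005,n))
        if q=='coverslip_tray': print(fit([(c,n,r)],(.056,.042,.011),[.437,-.012,0,.05],True))
        if q=='coverslip_box': print(fit([(c,n,r)],SZ[q],[x[0],x[1],x[2]-.006,.05],n=='wrist'))
E
```

```text
[ 0.43537212 -0.01163441  0.09405599] [-2.98371522e-02  9.99554279e-01  1.26645166e-04 -9.85622405e-04] [-0.027  0.233 -0.39   0.95   0.    -0.086] 0.024638325504337397
(30, [(0.4366, -0.0114, 26.6, 26.4, np.float32(3.0))])
wrist coverslip_box 0.85 [325.66319218 260.87263844] [ 0.48197629 -0.00895972  0.005     ]
(array([ 0.43449413, -0.01199956,  0.09304169,  0.09476448]), np.float64(0.12909167807519673))
wrist coverslip_tray 0.88 [325.75249169 201.13322259] [ 0.43011737 -0.01201892  0.005     ]
(array([ 0.43683033, -0.01117567,  0.00910334,  0.04222868]), np.float64(0.2714133946518478))
side coverslip_box 0.28 [333.         166.14285714] [ 0.48627674 -0.36107943  0.005     ]
(array([ 0.43537212, -0.01163441,  0.08805599,  0.05      ]), np.float64(1.0))
side coverslip_tray 0.7 [352.72043011 217.79569892] [ 0.43969069 -0.00485447  0.005     ]
(array([ 0.43925978, -0.00483304,  0.0047525 , -0.06246042]), np.float64(0.28240797358724135))
```

View pics/w4.png

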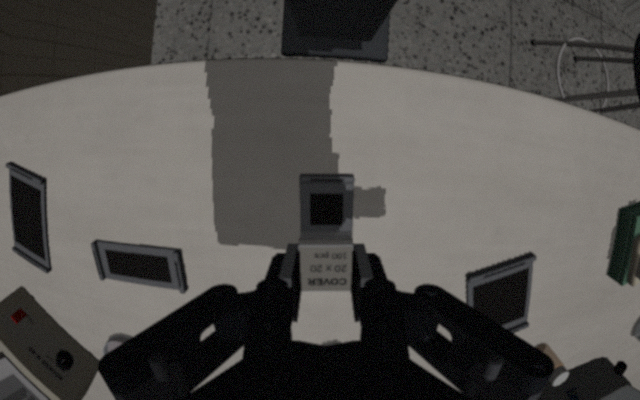

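The view shows the box held square at (326,268) over the inlay at (326,209). I also see the packet tray (140,265) and box tray (28,215). I lower it.

drive_tool(
  increments=[
    [[1.5,0,-25],[0,0,0],0],
    [[0,0,-25],[0,0,0],0],
    [[0,0,-18],[0,0,0],0],
    [[0,0,-8],[0,0,0],0],
    [[0,0,0],[0,0,0],0],
    [[0,0,-1.5],[0,0,0],0],
    [[0,0,-1.5],[0,0,0],0],
    [[0,0,0],[0,0,0],0],
  ],
)

```text
clock: 9.32
eef_pos: [0.4386, -0.012, 0.0162]
tool_rot: [-0.03, 1.0, -0.0, 0.001]
ft_force: [-0.1, 0.2, -0.9]
grip_width: 0.0247
grasp_force: 60.9
```

drive_tool(
  increments=[
    [[0,0,-1],[0,0,0],0],
    [[0,0,0],[0,0,0],0],
    [[0,0,0],[0,0,0],0],
  ],
)

```text
clock: 9.57
eef_pos: [0.4378, -0.012, 0.0147]
tool_rot: [-0.03, 1.0, -0.0, 0.0]
ft_force: [-0.4, -0.1, -0.3]
grip_width: 0.0246
grasp_force: 60.9
```

drive_tool(
  increments=[
    [[0,0,-1],[0,0,0],0],
    [[0,0,0],[0,0,0],0],
    [[0,0,0],[0,0,0],0],
  ],
)

```text
clock: 9.82
eef_pos: [0.4374, -0.012, 0.0133]
tool_rot: [-0.03, 1.0, 0.0, -0.0]
ft_force: [-1.1, -0.4, 0.3]
grip_width: 0.0242
grasp_force: 60.9
```

drive_tool(
  increments=[
    [[0,0,-1],[0,0,0],0],
    [[0,0,0],[0,0,0],0],
    [[0,0,0],[0,0,0],0],
  ],
)

```text
clock: 10.07
eef_pos: [0.4374, -0.012, 0.0122]
tool_rot: [-0.03, 1.0, -0.0, -0.0]
ft_force: [-0.5, 0.2, -0.9]
grip_width: 0.0245
grasp_force: 60.9
```

drive_tool(
  increments=[
    [[0,0,-1],[0,0,0],0],
    [[0,0,0],[0,0,0],0],
    [[0,0,0],[0,0,0],0],
  ],
)

```text
clock: 10.32
eef_pos: [0.4374, -0.012, 0.0112]
tool_rot: [-0.03, 1.0, 0.0, -0.0]
ft_force: [-0.2, 0.2, -0.9]
grip_width: 0.0245
grasp_force: 60.9
```

drive_tool(
  increments=[
    [[0,0,-0.7],[0,0,0],0],
    [[0,0,0],[0,0,0],0],
    [[0,0,0],[0,0,0],0],
  ],
)

```text
clock: 10.57
eef_pos: [0.4375, -0.012, 0.0106]
tool_rot: [-0.03, 1.0, -0.0, -0.0]
ft_force: [-0.0, -0.1, 0.2]
grip_width: 0.0242
grasp_force: 60.9
```

drive_tool(
  increments=[
    [[0,0,-1],[0,0,0],0],
    [[0,0,0],[0,0,0],0],
    [[0,0,0],[0,0,0],0],
  ],
)

```text
clock: 10.82
eef_pos: [0.4376, -0.012, 0.0103]
tool_rot: [-0.03, 1.0, -0.0, 0.0]
ft_force: [-2.4, 0.1, 6.6]
grip_width: 0.0244
grasp_force: 61.9
```

drive_tool(
  increments=[
    [[0,0,-0.7],[0,0,0],0],
    [[0,0,0],[0,0,0],0],
    [[0,0,0],[0,0,0],0],
  ],
)

```text
clock: 11.07
eef_pos: [0.4376, -0.012, 0.0103]
tool_rot: [-0.03, 1.0, -0.0, 0.0]
ft_force: [-4.4, -0.1, 13.9]
grip_width: 0.0242
grasp_force: 62.7
```

drive_tool(
  increments=[
    [[0,0,-0.7],[0,0,0],0],
    [[0,0,0],[0,0,0],0],
    [[0,0,0],[0,0,0],0],
  ],
)

```text
clock: 11.32
eef_pos: [0.4376, -0.012, 0.0103]
tool_rot: [-0.03, 1.0, -0.0, 0.001]
ft_force: [-6.7, -0.4, 20.5]
grip_width: 0.0245
grasp_force: 63.5
```

Contact with the floor at TCP 0.0103 matches the measured height. I release it and return to look at the stack.

drive_tool(
  increments=[
    [[0,0,1.5],[0,0,0],0],
    [[0,0,0],[0,0,0],0.6],
    [[0,0,0],[0,0,0],0.6],
    [[0,0,0],[0,0,0],0.6],
    [[0,0,15],[0,0,0],0.6],
    [[0,0,35],[0,0,0],0.6],
    [[0,0,40],[0,0,0],0.6],
    [[0,0,40],[0,0,0],0.6],
  ],
)

```text
clock: 11.98
eef_pos: [0.4363, -0.012, 0.1401]
tool_rot: [-0.03, 1.0, 0.0, -0.002]
ft_force: [1.3, -0.5, 0.3]
grip_width: 0.0512
grasp_force: 0.0
```

drive_tool(
  increments=[
    [[2.5,36,0],[0,0,-7],0.6],
    [[2.5,36,0],[0,0,-7],0.6],
    [[2.5,36,0],[0,0,-7],0.6],
    [[2.5,36,0],[0,0,-7],0.6],
    [[2.5,36,0],[0,0,-7],0.6],
    [[2.5,36,0],[0,0,-7],0.6],
    [[2.5,36,0],[0,0,-7],0.6],
    [[2.5,36,0],[0,0,-7],0.6],
  ],
)

```text
clock: 12.65
eef_pos: [0.4566, 0.2608, 0.1392]
tool_rot: [0.42, 0.907, -0.0, -0.0]
ft_force: [1.2, 0.5, 0.3]
grip_width: 0.0512
grasp_force: 0.0
```

drive_tool(
  increments=[
    [[2.5,36,0],[0,0,-7],0.6],
    [[2.5,30,0],[0,0,-7],0.6],
    [[0,0,0],[0,0,-7],0.6],
    [[0,0,0],[0,0,-3.4],0.6],
    [[0,0,0],[0,0,0],0.6],
    [[0,0,0],[0,0,0],0.6],
  ],
)

```text
clock: 13.15
eef_pos: [0.4616, 0.3252, 0.139]
tool_rot: [0.599, 0.8, -0.001, -0.0]
ft_force: [-0.3, -0.9, 0.1]
grip_width: 0.0512
grasp_force: 0.0
```

```bash
python3 - <<'E'
from h import *
o=get_obs(); print(o['eef_pos'],o['tool_rot'],o['joint_pos'].round(3),o['grip_width'])
w=camera('wrist'); save(w,'w5.png'); np.save('w5.npy',w,allow_pickle=True); s=camera('side')
q='slide_packet'; v=[]
for c,n in((w,'wrist'),(s,'side')):
    r,k=best(q,c); print(k); v.append((c,n,r))
for vv in (v,v[:1]): x,f=fit(vv,SZ[q],[.463,.382,.049,.22],len(vv)==1); print(x.round(4),np.degrees(x[3]),f)
b=cv2.cvtColor(bird(w,.38,.55,.29,.47,.071,'wrist'),cv2.COLOR_RGB2HSV)
m=cv2.inRange(b,(92,90,30),(125,255,255)); r=cv2.minAreaRect(np.argwhere(m)[:,::-1].astype(np.float32)); print(r,.55-r[0][1]*S,.47-r[0][0]*S)
r,k=best('coverslip_box',s); print(k); 
if r is not None: print(fit([(s,'side',r)],SZ['coverslip_box'],[.437,-.012,.005,.05],True), np.argwhere(r).mean(0), proj(s,[.4376,-.012,.014],'side'))
E
```

```text
[0.46160592 0.32516352 0.13896622] [ 5.99394376e-01  8.00453545e-01 -6.76707669e-04 -2.12465409e-04] [ 0.614  0.423  0.018  1.168 -0.     1.899] 0.051159588706937986
0.96
0.55
[0.4635 0.3812 0.0455 0.2125] 12.174801431868804 0.0864705769183326
[0.463  0.3814 0.0557 0.2203] 12.623617699395114 0.0646082837518821
((176.66046142578125, 174.2992401123047), (50.32680130004883, 145.69012451171875), 77.56675720214844) 0.4628503799438477 0.38166976928710933
0
```

View pics/w5.png

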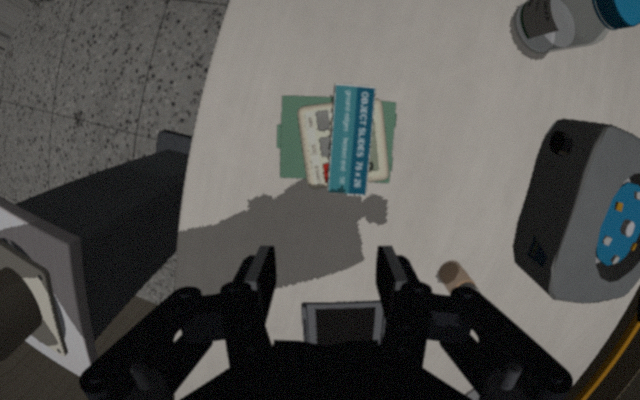

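The view shows the packet at (352,138) with nothing on it. It sits at (0.463, 0.3815), yaw about 12.5°, with its underside at about 0.049. I grasp it.

drive_tool(
  increments=[
    [[0.5,20,0],[0,0,-2],0.6],
    [[0.5,20,0],[0,0,-2],0.6],
    [[0.5,16,-8],[0,0,0],0.6],
    [[0,0,-25],[0,0,0],0.6],
    [[0,0,-25],[0,0,0],0.6],
    [[0,0,-15],[0,0,0],0.6],
    [[0,0,-9],[0,0,0],0.6],
    [[0,0,0],[0,0,0],0.6],
  ],
)

```text
clock: 14.07
eef_pos: [0.4622, 0.3799, 0.0554]
tool_rot: [0.628, 0.778, -0.002, -0.0]
ft_force: [-0.6, -0.2, 0.1]
grip_width: 0.0512
grasp_force: 0.0
```

drive_tool(
  increments=[
    [[0,0,0],[0,0,0],0.2],
    [[0,0,0],[0,0,0],0],
    [[0,0,0],[0,0,0],0],
    [[0,0,0],[0,0,0],0],
    [[0,0,0],[0,0,0],0],
  ],
)

```text
clock: 14.48
eef_pos: [0.4646, 0.3819, 0.0595]
tool_rot: [0.628, 0.778, 0.002, 0.0]
ft_force: [-0.2, 0.1, 4.3]
grip_width: 0.026
grasp_force: 60.6
```

drive_tool(
  increments=[
    [[0,0,2],[0,0,0],0],
    [[0,0,3],[0,0,0],0],
    [[0,0,0],[0,0,0],0],
    [[0,0,0],[0,0,0],0],
  ],
)

```text
clock: 14.82
eef_pos: [0.4633, 0.3812, 0.0626]
tool_rot: [0.628, 0.778, -0.0, -0.0]
ft_force: [0.5, 0.1, -1.6]
grip_width: 0.0258
grasp_force: 59.9
```

drive_tool(
  increments=[
    [[0,0,20],[0,0,0],0],
    [[0,0,35],[0,0,0],0],
    [[0,0,32],[0,0,0],0],
    [[3,-25,0],[0,0,-2],0],
    [[3,-38,0],[0,0,-2],0],
    [[3,-38,0],[0,0,-2],0],
    [[3,-38,0],[0,0,-2],0],
    [[3,-38,0],[0,0,-2.5],0],
  ],
)

```text
clock: 15.48
eef_pos: [0.4779, 0.2027, 0.1495]
tool_rot: [0.697, 0.717, -0.0, -0.0]
ft_force: [0.1, 0.2, -1.6]
grip_width: 0.0264
grasp_force: 59.8
```

drive_tool(
  increments=[
    [[3,-38,0],[0,0,0],0],
    [[3,-38,0],[0,0,0],0],
    [[3,-38,0],[0,0,0],0],
    [[3,-38,0],[0,0,0],0],
    [[3,-38,0],[0,0,0],0],
    [[3,-38,0],[0,0,0],0],
    [[3,-38,0],[0,0,0],0],
    [[3,-38,0],[0,0,0],0],
  ],
)

```text
clock: 16.15
eef_pos: [0.502, -0.1015, 0.1496]
tool_rot: [0.696, 0.718, -0.0, -0.0]
ft_force: [0.2, 0.5, -0.6]
grip_width: 0.0262
grasp_force: 59.8
```

drive_tool(
  increments=[
    [[3,-38,0],[0,0,0],0],
    [[1,-35,0],[0,0,0],0],
    [[0,-20,0],[0,0,0],0],
    [[0,0,-20],[0,0,0],0],
    [[0,0,-20],[0,0,0],0],
    [[0,0,0],[0,0,0],0],
    [[0,0,0],[0,0,0],0],
  ],
)

```text
clock: 16.73
eef_pos: [0.505, -0.1924, 0.1085]
tool_rot: [0.696, 0.718, -0.001, -0.002]
ft_force: [0.1, 0.2, -0.3]
grip_width: 0.026
grasp_force: 59.8
```

```bash
python3 - <<'E'
from h import *
o=get_obs(); x=o['eef_pos']; print(x,o['tool_rot'],o['joint_pos'].round(3),o['grip_width'])
w=camera('wrist'); save(w,'w6.png'); np.save('w6.npy',w,allow_pickle=True); s=camera('side')
print(inlay(w,'wrist',.437,-.012,h=.05,thr=35))
for q,sz,p in (('packet_tray',(.044,.108,.011),[.5065,-.193,0,.03]),('slide_packet',SZ['slide_packet'],[x[0],x[1],x[2]-.008,.03]),('coverslip_box',SZ['coverslip_box'],[.437,-.012,.005,.05]),('box_tray',(.122,.08,.011),[.472,-.373,0,.1])):
    for c,n in ((w,'wrist'),(s,'side')):
        r,k=best(q,c)
        if r is not None: a,f=fit([(c,n,r)],sz,p,True); print(q,n,k,a[:2].round(4),np.degrees(a[3]).round(1),round(f,2))
print(inlay(w,'wrist',.472,-.373,h=.08,thr=40))
E
```

```text
[ 0.50503509 -0.19235097  0.10847951] [ 0.69643212  0.71761976 -0.00079566 -0.00188503] [-0.364  0.406 -0.094  1.075  0.     1.177] 0.025992440466698675
(35, [(0.4372, 0.006, 99.5, 64.0, np.float32(0.0))])
packet_tray wrist 0.8 [ 0.5074 -0.1941] 1.7 0.67
packet_tray side 0.6 [ 0.5097 -0.1961] -1.0 0.2
slide_packet wrist 0.97 [ 0.5052 -0.1921] 1.8 0.1
coverslip_box wrist 0.53 [ 0.4382 -0.0115] 2.8 0.17
coverslip_box side 0.63 [ 0.4387 -0.0113] -0.9 0.26
box_tray wrist 0.66 [ 0.4674 -0.3725] -3.5 0.9
box_tray side 0.69 [ 0.4766 -0.3669] -7.1 0.42
(40, [(0.4722, -0.373, 160.0, 159.5, np.float32(90.0)), (0.5197, -0.3077, 29.5, 23.5, np.float32(90.0))])
```

View pics/w6.png

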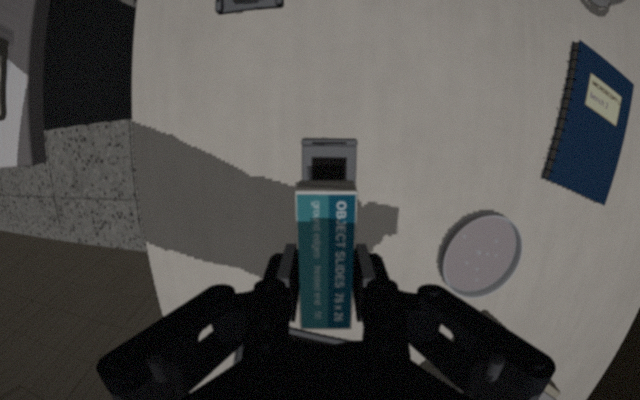

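The view shows the packet held over its tray, centred within about 1 mm (inlay at (329,168) in line with the packet at (326,260)). I lower it.

drive_tool(
  increments=[
    [[1,-1,-25],[0,0,0],0],
    [[0,0,-25],[0,0,0],0],
    [[0,0,-25],[0,0,0],0],
    [[0,0,-12],[0,0,0],0],
    [[0,0,-3],[0,0,0],0],
    [[0,0,0],[0,0,0],0],
    [[0,0,0],[0,0,0],0],
  ],
)

```text
clock: 17.82
eef_pos: [0.5082, -0.194, 0.0205]
tool_rot: [0.696, 0.718, 0.0, 0.001]
ft_force: [0.4, 0.5, -0.1]
grip_width: 0.0264
grasp_force: 59.9
```

drive_tool(
  increments=[
    [[0,0,-1.5],[0,0,0],0],
    [[0,0,-1],[0,0,0],0],
    [[0,0,0],[0,0,0],0],
    [[0,0,0],[0,0,0],0],
  ],
)

```text
clock: 18.15
eef_pos: [0.5079, -0.1939, 0.0179]
tool_rot: [0.696, 0.718, 0.0, 0.001]
ft_force: [-0.1, 0.4, -0.3]
grip_width: 0.026
grasp_force: 59.9
```

drive_tool(
  increments=[
    [[0,0,-1],[0,0,0],0],
    [[0,0,0],[0,0,0],0],
    [[0,0,0],[0,0,0],0],
  ],
)

```text
clock: 18.4
eef_pos: [0.5077, -0.1939, 0.0165]
tool_rot: [0.696, 0.718, 0.0, 0.0]
ft_force: [1.0, -0.1, 0.9]
grip_width: 0.0264
grasp_force: 60.0
```

drive_tool(
  increments=[
    [[0,0,-1],[0,0,0],0],
    [[0,0,-1],[0,0,0],0],
    [[0,0,0],[0,0,0],0],
    [[0,0,0],[0,0,0],0],
  ],
)

```text
clock: 18.73
eef_pos: [0.5078, -0.1939, 0.0164]
tool_rot: [0.696, 0.718, 0.0, 0.001]
ft_force: [-3.7, 2.0, 12.5]
grip_width: 0.0262
grasp_force: 61.5
```

drive_tool(
  increments=[
    [[0,0,-1],[0,0,0],0],
    [[0,0,0],[0,0,0],0],
    [[0,0,0],[0,0,0],0],
  ],
)

```text
clock: 18.98
eef_pos: [0.5078, -0.1939, 0.0164]
tool_rot: [0.696, 0.718, 0.0, 0.001]
ft_force: [-5.9, 2.1, 20.6]
grip_width: 0.0262
grasp_force: 62.3
```

drive_tool(
  increments=[
    [[0,0,-1],[0,0,0],0],
    [[0,0,0],[0,0,0],0],
    [[0,0,0],[0,0,0],0],
  ],
)

```text
clock: 19.23
eef_pos: [0.5078, -0.1939, 0.0163]
tool_rot: [0.696, 0.718, 0.0, 0.001]
ft_force: [-8.0, 3.9, 25.9]
grip_width: 0.0262
grasp_force: 63.0
```

The packet is on the floor. I release it and return to the stack, turned for the timer.

drive_tool(
  increments=[
    [[0,0,3],[0,0,0],0],
    [[0,0,0],[0,0,0],0.6],
    [[0,0,0],[0,0,0],0.6],
    [[0,0,0],[0,0,0],0.6],
    [[0,0,20],[0,0,0],0.6],
    [[0,0,40],[0,0,0],1],
    [[0,0,40],[0,0,0],1],
    [[0,0,40],[0,0,0],1],
  ],
)

```text
clock: 19.9
eef_pos: [0.5066, -0.1934, 0.1555]
tool_rot: [0.696, 0.718, -0.001, -0.001]
ft_force: [1.6, 0.8, 0.1]
grip_width: 0.0843
grasp_force: 0.0
```

drive_tool(
  increments=[
    [[-3.5,38,0],[0,0,7],1],
    [[-3.5,38,0],[0,0,7],1],
    [[-3.5,38,0],[0,0,7],1],
    [[-3.5,38,0],[0,0,7],1],
    [[-3.5,38,0],[0,0,7],1],
    [[-3.5,38,0],[0,0,7],1],
    [[-3.5,38,0],[0,0,7],1],
    [[-3.5,38,0],[0,0,7],1],
  ],
)

```text
clock: 20.57
eef_pos: [0.4788, 0.1119, 0.1546]
tool_rot: [0.275, 0.961, -0.0, -0.0]
ft_force: [-0.5, -0.3, 0.5]
grip_width: 0.0855
grasp_force: 0.0
```

drive_tool(
  increments=[
    [[-3.5,38,0],[0,0,7],1],
    [[-3.5,38,0],[0,0,7],1],
    [[-3.5,38,0],[0,0,7],1],
    [[-3.5,38,0],[0,0,7],1],
    [[-3.5,38,0],[0,0,7],1],
    [[-3.5,38,0],[0,0,7],1],
    [[-3.5,38,0],[0,0,7],1],
    [[0,0,0],[0,0,0],1],
  ],
)

```text
clock: 21.23
eef_pos: [0.4537, 0.3829, 0.1539]
tool_rot: [-0.151, 0.989, 0.002, 0.0]
ft_force: [-0.5, -0.7, 0.4]
grip_width: 0.0857
grasp_force: 0.0
```

drive_tool(
  increments=[
    [[0,0,0],[0,0,0],1],
    [[0,0,0],[0,0,0],1],
  ],
)

```text
clock: 21.4
eef_pos: [0.4545, 0.3757, 0.1541]
tool_rot: [-0.145, 0.989, -0.001, -0.001]
ft_force: [0.7, -0.8, -0.2]
grip_width: 0.0851
grasp_force: 0.0
```

```bash
python3 - <<'E'
from h import *
o=get_obs(); x=o['eef_pos']; print(x,o['tool_rot'],o['joint_pos'].round(3),o['grip_width'])
w=camera('wrist'); save(w,'w7.png'); np.save('w7.npy',w,allow_pickle=True); s=camera('side')
for q,sz,p in (('timer',(.066,.066,.017),[.458,.38,.032,.35]),('slide_box',(.095,.068,.032),[.458,.38,.0,.25]),('slide_packet',SZ['slide_packet'],[.507,-.193,.005,.03])):
    for c,n in ((w,'wrist'),(s,'side')):
        r,k=best(q,c)
        if r is not None: a,f=fit([(c,n,r)],sz,p,True); print(q,n,k,a[:2].round(4),np.degrees(a[3]).round(1),round(f,2))
print(inlay(w,'wrist',.528,.175,h=.07,thr=40))
cv2.imwrite('pics/b7.png',bird(w,.38,.54,.29,.47,.048,'wrist')[:,:,::-1])
E
```

```text
[0.45445108 0.37573854 0.15411415] [-1.45327691e-01  9.89382824e-01 -8.19180793e-04 -9.05456902e-04] [ 0.691  0.46   0.119  1.231 -0.     0.399] 0.08514078672228947
timer wrist 0.84 [0.4619 0.3764] 23.0 0.12
timer side 0.8 [0.464  0.3749] 15.1 0.2
slide_box wrist 0.61 [0.4562 0.3773] 13.2 0.7
slide_packet side 0.72 [ 0.5115 -0.1979] -0.5 0.34
(40, [(0.5276, 0.1754, 66.3, 65.5, np.float32(17.7))])
```

View pics/b7.png

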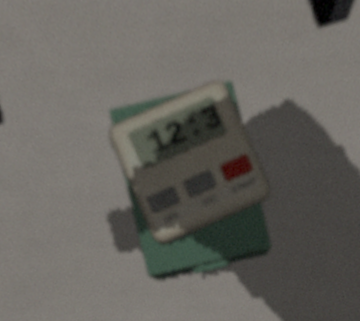

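The bird's-eye view shows the timer free of the packet, with corners at (112,132), (228,83), (268,192), (160,242). That gives a centre of about (0.461, 0.3755) and yaw 23°. I grasp it across its y.

drive_tool(
  increments=[
    [[6,0,0],[0,0,6.3],1],
    [[0,0,-35],[0,0,0],1],
    [[0,0,-35],[0,0,0],1],
    [[0,0,-25],[0,0,0],1],
    [[0,0,-15],[0,0,0],1],
    [[0,0,0],[0,0,0],1],
    [[0,0,0],[0,0,0],1],
  ],
)

```text
clock: 22.38
eef_pos: [0.4606, 0.3756, 0.0446]
tool_rot: [-0.199, 0.98, -0.0, -0.001]
ft_force: [0.0, 0.2, 0.6]
grip_width: 0.0856
grasp_force: 0.0
```

drive_tool(
  increments=[
    [[0,0,-8],[0,0,0],1],
    [[0,0,-6],[0,0,0],1],
    [[0,0,0],[0,0,0],1],
    [[0,0,0],[0,0,0],1],
  ],
)

```text
clock: 22.72
eef_pos: [0.4611, 0.3763, 0.0316]
tool_rot: [-0.2, 0.98, 0.0, 0.0]
ft_force: [-0.0, -0.1, 0.4]
grip_width: 0.0855
grasp_force: 0.0
```

```bash
python3 - <<'E'
from h import *
o=get_obs(); print(o['eef_pos'],o['ft_force'])
w=camera('wrist'); save(w,'w8.png')
r,k=best('timer',w); print(k, fit([(w,'wrist',r)],(.066,.066,.017),[.461,.3755,.032,.4],True) if r is not None else '')
E
```

```text
[0.46108214 0.37631694 0.03158927] [-0.0420218  -0.05118992  0.42847016]
0.92 (array([0.46247847, 0.37746146, 0.03482526, 0.40665784]), np.float64(0.1403544526977708))
```

View pics/w8.png

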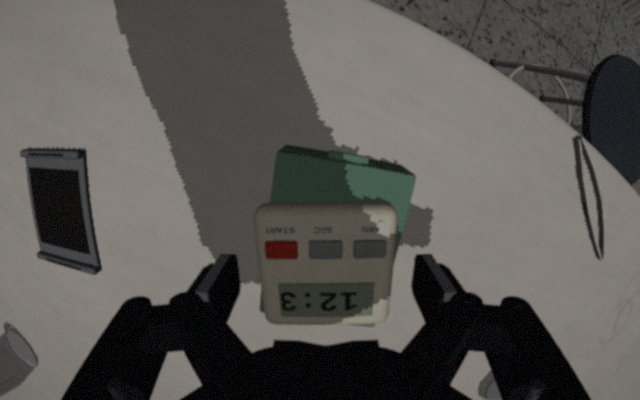

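Timer is square and centred between the fingers (326,262). I close on it.

drive_tool(
  increments=[
    [[0,0,0],[0,0,0],0.7],
    [[0,0,0],[0,0,0],0.5],
    [[0,0,0],[0,0,0],0.3],
    [[0,0,0],[0,0,0],0],
    [[0,0,0],[0,0,0],0],
    [[0,0,0],[0,0,0],0],
  ],
)

```text
clock: 23.32
eef_pos: [0.4616, 0.3767, 0.0322]
tool_rot: [-0.2, 0.98, 0.0, 0.001]
ft_force: [-0.2, -0.8, 5.9]
grip_width: 0.0641
grasp_force: 67.2
```

drive_tool(
  increments=[
    [[0,0,3],[0,0,0],0],
    [[0,0,5],[0,0,0],0],
    [[0,0,0],[0,0,0],0],
    [[0,0,0],[0,0,0],0],
  ],
)

```text
clock: 23.65
eef_pos: [0.461, 0.3763, 0.0393]
tool_rot: [-0.2, 0.98, 0.0, 0.0]
ft_force: [-0.6, 0.7, -0.6]
grip_width: 0.0641
grasp_force: 66.6
```

drive_tool(
  increments=[
    [[0,0,30],[0,0,0],0],
    [[0,0,40],[0,0,0],0],
    [[6,-20,15],[0,0,0],0],
    [[12,-36,0],[0,0,-2],0],
    [[12,-36,0],[0,0,-2],0],
    [[12,-36,0],[0,0,-1.4],0],
    [[12,-36,0],[0,0,0],0],
    [[12,-36,0],[0,0,0],0],
  ],
)

```text
clock: 24.32
eef_pos: [0.527, 0.1746, 0.124]
tool_rot: [-0.153, 0.988, -0.0, -0.0]
ft_force: [0.3, -0.4, -1.4]
grip_width: 0.0647
grasp_force: 66.6
```

drive_tool(
  increments=[
    [[0,0,-15],[0,0,0],0],
    [[0,0,-25],[0,0,0],0],
    [[0,0,0],[0,0,0],0],
    [[0,0,0],[0,0,0],0],
  ],
)

```text
clock: 24.65
eef_pos: [0.5253, 0.1755, 0.0828]
tool_rot: [-0.153, 0.988, -0.0, -0.002]
ft_force: [-0.1, -0.3, -0.7]
grip_width: 0.064
grasp_force: 66.5
```

```bash
python3 - <<'E'
from h import *
o=get_obs(); x=o['eef_pos']; print(x,o['tool_rot'],o['grip_width'])
w=camera('wrist'); save(w,'w9.png'); np.save('w9.npy',w,allow_pickle=True)
print(inlay(w,'wrist',.528,.175,h=.06,thr=35))
r,k=best('timer',w); print(k, fit([(w,'wrist',r)],(.066,.066,.017),[x[0],x[1],x[2],.31],True) if r is not None else '')
r,k=best('timer_tray',w); print(k, fit([(w,'wrist',r)],(.096,.078,.011),[.528,.175,0,.31],True) if r is not None else '')
r,k=best('slide_box',w); print(k, fit([(w,'wrist',r)],(.099,.068,.032),[.457,.377,0,.24],True) if r is not None else '')
E
```

```text
[0.52529928 0.1754564  0.08278963] [-1.53055338e-01  9.88214829e-01 -3.72572994e-04 -2.31882437e-03] 0.06396216284414123
(35, [(0.507, 0.1681, 67.4, 22.5, np.float32(107.9))])
0.61 (array([0.52667537, 0.17517438, 0.08690451, 0.34003785]), np.float64(0.13766020164183845))
0.57 (array([0.52814991, 0.17466441, 0.0012454 , 0.30626284]), np.float64(0.6061177846052639))
0.79 (array([0.45498831, 0.37797945, 0.00428259, 0.22562501]), np.float64(0.10947692057844616))
```

View pics/w9.png

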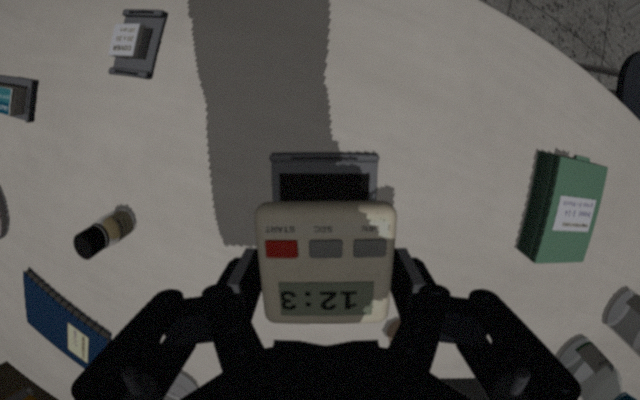

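The timer is held square over its tray; the visible inlay strip (325,187) is in line with it. I lower it.

drive_tool(
  increments=[
    [[0.5,-0.5,-25],[0,0,0],0],
    [[0,0,-20],[0,0,0],0],
    [[0,0,-15],[0,0,0],0],
    [[0,0,-8],[0,0,0],0],
    [[0,0,-3],[0,0,0],0],
    [[0,0,0],[0,0,0],0],
    [[0,0,0],[0,0,0],0],
  ],
)

```text
clock: 25.43
eef_pos: [0.5283, 0.1762, 0.0143]
tool_rot: [-0.153, 0.988, 0.0, 0.001]
ft_force: [0.2, -0.2, -1.1]
grip_width: 0.0642
grasp_force: 66.6
```

drive_tool(
  increments=[
    [[0,0,-1.5],[0,0,0],0],
    [[0,0,-1],[0,0,0],0],
    [[0,0,0],[0,0,0],0],
    [[0,0,0],[0,0,0],0],
  ],
)

```text
clock: 25.77
eef_pos: [0.5277, 0.1758, 0.0112]
tool_rot: [-0.153, 0.988, 0.0, 0.0]
ft_force: [1.2, -0.6, 0.1]
grip_width: 0.0641
grasp_force: 66.6
```

drive_tool(
  increments=[
    [[0,0,-1],[0,0,0],0],
    [[0,0,0],[0,0,0],0],
    [[0,0,0],[0,0,0],0],
  ],
)

```text
clock: 26.02
eef_pos: [0.5274, 0.1757, 0.0097]
tool_rot: [-0.153, 0.988, -0.0, -0.0]
ft_force: [-0.3, -0.8, 0.1]
grip_width: 0.0642
grasp_force: 66.6
```

drive_tool(
  increments=[
    [[0,0,-1],[0,0,0],0],
    [[0,0,0],[0,0,0],0],
    [[0,0,0],[0,0,0],0],
  ],
)

```text
clock: 26.27
eef_pos: [0.5274, 0.1757, 0.0086]
tool_rot: [-0.153, 0.988, -0.0, -0.0]
ft_force: [1.1, -0.1, -0.0]
grip_width: 0.0641
grasp_force: 66.6
```

drive_tool(
  increments=[
    [[0,-1,-1],[0,0,0],0],
    [[0,0,-0.7],[0,0,0],0],
    [[0,0,0],[0,0,0],0],
    [[0,0,0],[0,0,0],0],
  ],
)

```text
clock: 26.6
eef_pos: [0.5274, 0.1747, 0.0069]
tool_rot: [-0.153, 0.988, 0.0, -0.0]
ft_force: [0.6, -0.1, -0.5]
grip_width: 0.0638
grasp_force: 66.6
```

drive_tool(
  increments=[
    [[0,0,-1],[0,0,0],0],
    [[0,0,0],[0,0,0],0],
    [[0,0,0],[0,0,0],0],
  ],
)

```text
clock: 26.85
eef_pos: [0.5274, 0.1747, 0.006]
tool_rot: [-0.153, 0.988, -0.0, -0.0]
ft_force: [0.6, 0.6, -0.3]
grip_width: 0.0639
grasp_force: 66.6
```

drive_tool(
  increments=[
    [[0,0,-1],[0,0,0],0],
    [[0,0,0],[0,0,0],0],
    [[0,0,0],[0,0,0],0],
  ],
)

```text
clock: 27.1
eef_pos: [0.5276, 0.1748, 0.0052]
tool_rot: [-0.153, 0.988, 0.0, 0.0]
ft_force: [-1.1, -0.1, 1.0]
grip_width: 0.0639
grasp_force: 66.7
```

drive_tool(
  increments=[
    [[0,0,-1],[0,0,0],0],
    [[0,0,0],[0,0,0],0],
    [[0,0,0],[0,0,0],0],
  ],
)

```text
clock: 27.35
eef_pos: [0.5277, 0.1748, 0.0052]
tool_rot: [-0.153, 0.988, 0.0, 0.0]
ft_force: [-3.3, -0.8, 7.6]
grip_width: 0.0643
grasp_force: 67.5
```

drive_tool(
  increments=[
    [[0,0,1],[0,0,0],0],
    [[0,0,0],[0,0,0],0.9],
    [[0,0,0],[0,0,0],1],
    [[0,0,0],[0,0,0],1],
    [[0,0,15],[0,0,0],1],
    [[0,0,35],[0,0,0],1],
    [[0,0,40],[0,0,0],1],
    [[0,0,40],[0,0,0],1],
  ],
)

```text
clock: 28.02
eef_pos: [0.5264, 0.1744, 0.1353]
tool_rot: [-0.153, 0.988, -0.0, -0.001]
ft_force: [1.0, 0.7, -0.7]
grip_width: 0.0852
grasp_force: 0.0
```

drive_tool(
  increments=[
    [[-12,34,0],[0,0,-2.2],1],
    [[-12,34,0],[0,0,-2.2],1],
    [[-12,34,0],[0,0,0],1],
    [[-12,34,0],[0,0,0],1],
    [[-12,34,0],[0,0,0],1],
    [[-11,32,0],[0,0,0],1],
    [[0,0,0],[0,0,0],1],
    [[0,0,0],[0,0,0],1],
  ],
)

```text
clock: 28.68
eef_pos: [0.4554, 0.3784, 0.1345]
tool_rot: [-0.117, 0.993, -0.0, -0.0]
ft_force: [0.6, 0.6, -0.6]
grip_width: 0.0853
grasp_force: 0.0
```

```bash
python3 - <<'E'
from h import *
o=get_obs(); x=o['eef_pos']; print(x,o['tool_rot'],o['grip_width'],o['joint_pos'].round(3))
w=camera('wrist'); save(w,'w10.png'); np.save('w10.npy',w,allow_pickle=True); s=camera('side')
for c,n in ((w,'wrist'),(s,'side')):
  for q,sz,p in (('slide_box',(.092,.068,.032),[.456,.377,0,.23]),('timer',(.066,.066,.017),[.528,.175,.005,.31])):
    r,k=best(q,c)
    if r is not None:
        a,f=fit([(c,n,r)],sz,p,True); print(q,n,k,a.round(4),np.degrees(a[3]).round(1),round(f,2))
b=cv2.cvtColor(bird(w,.38,.54,.29,.47,.032,'wrist'),cv2.COLOR_RGB2HSV)
m=cv2.inRange(b,(50,50,30),(90,255,255)); m=cv2.morphologyEx(m,cv2.MORPH_OPEN,np.ones((9,9))); r=cv2.minAreaRect(np.argwhere(m)[:,::-1].astype(np.float32)); print(r,.54-r[0][1]*S,.47-r[0][0]*S)
cv2.imwrite('pics/b10.png',bird(w,.38,.54,.29,.47,.032,'wrist')[:,:,::-1])
E
```

```text
[0.45541594 0.37838067 0.13447979] [-1.17086945e-01  9.93121615e-01 -2.75646687e-04 -1.68023235e-04] 0.08530990509446115 [ 0.693  0.477  0.092  1.187 -0.     0.459]
slide_box wrist 0.97 [0.4554 0.3764 0.0012 0.2376] 13.6 0.05
timer wrist 0.77 [0.5274 0.1727 0.0124 0.3971] 22.8 0.17
slide_box side 0.64 [0.4569 0.3783 0.0109 0.2029] 11.6 0.06
timer side 0.73 [0.528 0.175 0.005 0.31 ] 17.8 1.0
((188.127685546875, 174.63626098632812), (187.89056396484375, 131.42147827148438), 76.60750579833984) 0.452681869506836 0.3759361572265625
```

View pics/w10.png

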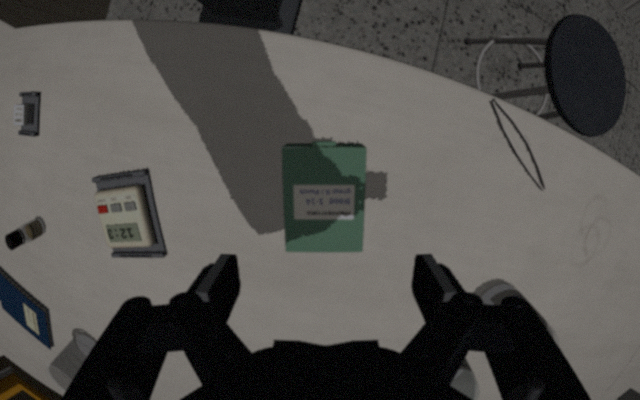

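The view shows the slide box centred at (325,197) between the fingers, and the timer flat on its tray (130,212). I grasp the box at (0.4555, 0.3765).

drive_tool(
  increments=[
    [[0,-1.5,-35],[0,0,0],1],
    [[0,0,-35],[0,0,0],1],
    [[0,0,-25],[0,0,0],1],
    [[0,0,-15],[0,0,0],1],
    [[0,0,-8],[0,0,0],1],
    [[0,0,-5],[0,0,0],1],
    [[0,0,0],[0,0,0],1],
    [[0,0,0],[0,0,0],1],
  ],
)

```text
clock: 29.65
eef_pos: [0.4574, 0.3755, 0.013]
tool_rot: [-0.115, 0.993, 0.0, 0.001]
ft_force: [0.2, 0.2, -0.0]
grip_width: 0.0856
grasp_force: 0.0
```

drive_tool(
  increments=[
    [[0,0,0],[0,0,0],0.8],
    [[0,0,0],[0,0,0],0.6],
    [[0,0,0],[0,0,0],0.3],
    [[0,0,0],[0,0,0],0],
    [[0,0,0],[0,0,0],0],
    [[0,0,0],[0,0,0],0],
  ],
)

```text
clock: 30.15
eef_pos: [0.4578, 0.3764, 0.0142]
tool_rot: [-0.115, 0.993, 0.001, 0.002]
ft_force: [-0.8, -0.5, 6.5]
grip_width: 0.0659
grasp_force: 69.2
```

drive_tool(
  increments=[
    [[0,0,3],[0,0,0],0],
    [[0,0,5],[0,0,0],0],
    [[0,0,5],[0,0,0],0],
    [[0,0,0],[0,0,0],0],
    [[0,0,0],[0,0,0],0],
  ],
)

```text
clock: 30.57
eef_pos: [0.4567, 0.3754, 0.0254]
tool_rot: [-0.115, 0.993, 0.0, 0.0]
ft_force: [0.8, 0.0, -1.9]
grip_width: 0.0665
grasp_force: 68.4
```

drive_tool(
  increments=[
    [[0,0,30],[0,0,0],0],
    [[0,0,40],[0,0,0],0],
    [[0,0,40],[0,0,0],0],
    [[0,-20,15],[0,0,0],0],
    [[1,-36,0],[0,0,-2],0],
    [[1,-36,0],[0,0,-2],0],
    [[1,-36,0],[0,0,-2],0],
    [[1,-36,0],[0,0,-2],0],
  ],
)

```text
clock: 31.23
eef_pos: [0.4599, 0.2097, 0.1499]
tool_rot: [-0.045, 0.999, -0.0, -0.0]
ft_force: [0.4, 0.1, -1.5]
grip_width: 0.0663
grasp_force: 68.3
```

drive_tool(
  increments=[
    [[1,-36,0],[0,0,-2],0],
    [[1,-36,0],[0,0,-2],0],
    [[1,-36,0],[0,0,-2],0],
    [[1,-36,0],[0,0,0],0],
    [[1,-36,0],[0,0,0],0],
    [[1,-36,0],[0,0,0],0],
    [[1,-36,0],[0,0,0],0],
    [[1,-36,0],[0,0,0],0],
  ],
)

```text
clock: 31.9
eef_pos: [0.4679, -0.0784, 0.1499]
tool_rot: [0.007, 1.0, 0.0, -0.0]
ft_force: [0.8, 0.8, -1.9]
grip_width: 0.0663
grasp_force: 68.4
```

drive_tool(
  increments=[
    [[1,-36,0],[0,0,0],0],
    [[1,-36,0],[0,0,0],0],
    [[1,-36,0],[0,0,0],0],
    [[0,-30,0],[0,0,0],0],
    [[0,-10,0],[0,0,0],0],
    [[0,0,0],[0,0,0],0],
    [[0,0,0],[0,0,0],0],
  ],
)

```text
clock: 32.48
eef_pos: [0.4709, -0.2247, 0.1495]
tool_rot: [0.007, 1.0, 0.001, -0.001]
ft_force: [-0.7, -0.2, -0.6]
grip_width: 0.0666
grasp_force: 68.4
```

```bash
python3 - <<'E'
from h import *
o=get_obs(); x=o['eef_pos']; print(x,o['tool_rot'],o['grip_width'],o['joint_pos'].round(3))
w=camera('wrist'); save(w,'w11.png'); np.save('w11.npy',w,allow_pickle=True)
for t in (35,45): print(inlay(w,'wrist',.472,-.375,h=.09,thr=t))
for q,sz,p in (('box_tray',(.122,.08,.011),[.472,-.373,0,-.1]),('slide_box',(.092,.068,.032),[x[0],x[1],x[2]-.014,0])):
    r,k=best(q,w)
    if r is not None:
        a,f=fit([(w,'wrist',r)],sz,p,True); print(q,k,a.round(4),np.degrees(a[3]).round(1),round(f,2))
E
```

```text
[ 0.47094974 -0.22470248  0.14953139] [ 7.37339859e-03  9.99972500e-01  6.16488495e-04 -5.01705922e-04] 0.06661148527780811 [-4.460e-01  3.340e-01 -8.600e-02  1.152e+00  1.000e-03 -4.310e-01]
(35, [(0.4715, -0.3687, 90.0, 65.8, np.float32(165.4))])
(45, [(0.548, -0.3208, 39.5, 28.0, np.float32(90.0)), (0.4715, -0.3688, 90.9, 66.9, np.float32(165.3))])
box_tray 0.71 [ 0.4722 -0.3703  0.0083 -0.2577] -14.8 0.1
slide_box 0.86 [ 0.4694 -0.2249  0.1433 -0.0093] -0.5 0.06
```

View pics/w11.png

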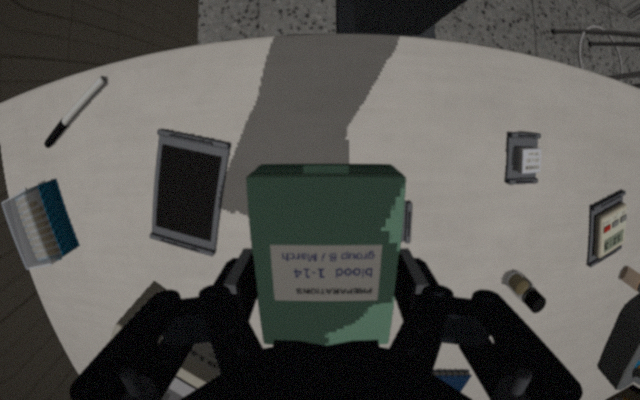

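The tray shows at (190,190): centre (0.4715, −0.369), yaw −14.7°. I check that the neighbouring instrument box clears the gripper.

```bash
python3 - <<'E'
from h import *
w=np.load('w11.npy',allow_pickle=True).item()
for uv in ((75,245),(150,284),(118,325)): print(uv,[onz(w,uv,z,'wrist').round(3)[:2] for z in (0,.05,.1)])
s=camera('side')
for uv in ((306,158),(306,135),(275,168)): print(uv,[onz(s,uv,z,'side').round(3)[:2] for z in (0,.05,.1)])
E
```

```text
(75, 245) [array([ 0.54 , -0.565]), array([ 0.516, -0.506]), array([ 0.491, -0.448])]
(150, 284) [array([ 0.588, -0.445]), array([ 0.555, -0.407]), array([ 0.522, -0.369])]
(118, 325) [array([ 0.668, -0.531]), array([ 0.621, -0.478]), array([ 0.575, -0.425])]
(306, 158) [array([ 0.583, -0.446]), array([ 0.58 , -0.332]), array([ 0.576, -0.217])]
(306, 135) [array([ 0.588, -0.68 ]), array([ 0.584, -0.549]), array([ 0.58 , -0.419])]
(275, 168) [array([ 0.69 , -0.361]), array([ 0.679, -0.252]), array([ 0.669, -0.144])]
```

drive_tool(
  increments=[
    [[0,-30,0],[0,0,-3],0],
    [[0,-36,0],[0,0,-3],0],
    [[1,-36,0],[0,0,-3],0],
    [[1,-30,0],[0,0,-3],0],
    [[0,-13,0],[0,0,-1.9],0],
    [[0,0,0],[0,0,0],0],
    [[0,0,0],[0,0,0],0],
  ],
)

```text
clock: 33.27
eef_pos: [0.4735, -0.3689, 0.1496]
tool_rot: [0.127, 0.992, 0.001, -0.0]
ft_force: [0.4, 0.4, -0.4]
grip_width: 0.0665
grasp_force: 68.3
```

```bash
python3 - <<'E'
from h import *
o=get_obs(); x=o['eef_pos']; print(x,o['tool_rot'],o['grip_width'],o['joint_pos'].round(3))
w=camera('wrist'); save(w,'w12.png'); np.save('w12.npy',w,allow_pickle=True)
print(inlay(w,'wrist',.472,-.37,h=.08,thr=35))
r,k=best('slide_box',w); a,f=fit([(w,'wrist',r)],(.092,.068,.032),[x[0],x[1],x[2]-.014,-.25],True); print(k,a.round(4),np.degrees(a[3]).round(1),round(f,2))
E
```

```text
[ 0.47345952 -0.36893744  0.14961081] [ 1.27334045e-01  9.91859581e-01  6.70418844e-04 -4.04998046e-04] 0.06651243600585022 [-6.620e-01  4.830e-01  1.430e-01  1.232e+00  1.000e-03 -4.070e-01]
(35, [(0.4431, -0.3613, 142.5, 33.6, np.float32(75.2))])
0.9 [ 0.4722 -0.3691  0.1396 -0.2535] -14.5 0.06
```

View pics/w12.png

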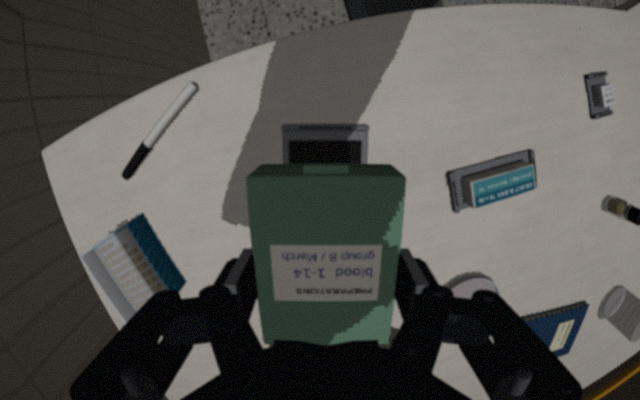

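The view shows the box aligned with the inlay strip (325,152), and everything else is clear. I lower it.

drive_tool(
  increments=[
    [[0,0,-30],[0,0,0],0],
    [[0,0,-35],[0,0,0],0],
    [[0,0,-25],[0,0,0],0],
    [[0,0,-20],[0,0,0],0],
    [[0,0,-10],[0,0,0],0],
    [[0,0,-4],[0,0,0],0],
    [[0,0,0],[0,0,0],0],
    [[0,0,0],[0,0,0],0],
  ],
)

```text
clock: 34.03
eef_pos: [0.4745, -0.3699, 0.0274]
tool_rot: [0.127, 0.992, -0.001, 0.001]
ft_force: [0.5, 0.5, -2.2]
grip_width: 0.0661
grasp_force: 68.3
```

drive_tool(
  increments=[
    [[0,0,-1.5],[0,0,0],0],
    [[0,0,-1],[0,0,0],0],
    [[0,0,0],[0,0,0],0],
    [[0,0,0],[0,0,0],0],
  ],
)

```text
clock: 34.37
eef_pos: [0.4738, -0.3701, 0.0242]
tool_rot: [0.128, 0.992, -0.0, 0.001]
ft_force: [0.4, 0.3, -1.9]
grip_width: 0.0665
grasp_force: 68.3
```

drive_tool(
  increments=[
    [[0,0,-1],[0,0,0],0],
    [[0,0,-0.5],[0,0,0],0],
    [[0,0,0],[0,0,0],0],
    [[0,0,0],[0,0,0],0],
  ],
)

```text
clock: 34.7
eef_pos: [0.4734, -0.3697, 0.0219]
tool_rot: [0.128, 0.992, 0.0, -0.0]
ft_force: [-0.0, 0.3, -2.8]
grip_width: 0.0663
grasp_force: 68.3
```

drive_tool(
  increments=[
    [[0,0,-1],[0,0,0],0],
    [[0,0,0],[0,0,0],0],
    [[0,0,0],[0,0,0],0],
  ],
)

```text
clock: 34.95
eef_pos: [0.4734, -0.3697, 0.0209]
tool_rot: [0.128, 0.992, 0.0, -0.0]
ft_force: [-0.4, 0.0, -2.0]
grip_width: 0.0665
grasp_force: 68.3
```

drive_tool(
  increments=[
    [[0,0,-1],[0,0,0],0],
    [[0,0,0],[0,0,0],0],
    [[0,0,0],[0,0,0],0],
  ],
)

```text
clock: 35.2
eef_pos: [0.4734, -0.3697, 0.0199]
tool_rot: [0.128, 0.992, 0.0, -0.0]
ft_force: [-0.5, -0.4, -1.5]
grip_width: 0.0665
grasp_force: 68.3
```

drive_tool(
  increments=[
    [[0,0,-1],[0,0,0],0],
    [[0,0,0],[0,0,0],0],
    [[0,0,0],[0,0,0],0],
  ],
)

```text
clock: 35.45
eef_pos: [0.4735, -0.3699, 0.0193]
tool_rot: [0.128, 0.992, -0.0, 0.0]
ft_force: [-0.5, -0.5, 0.6]
grip_width: 0.0662
grasp_force: 68.5
```

drive_tool(
  increments=[
    [[0,0,-1],[0,0,0],0],
    [[0,0,0],[0,0,0],0],
    [[0,0,0],[0,0,0],0],
  ],
)

```text
clock: 35.7
eef_pos: [0.4736, -0.3699, 0.0192]
tool_rot: [0.128, 0.992, -0.0, 0.0]
ft_force: [-2.3, 0.2, 6.8]
grip_width: 0.0662
grasp_force: 69.1
```

Contact at 0.0192 as predicted. I release, rise and check.

drive_tool(
  increments=[
    [[0,0,1],[0,0,0],0],
    [[0,0,0],[0,0,0],0.9],
    [[0,0,0],[0,0,0],1],
    [[0,0,0],[0,0,0],1],
    [[0,0,0],[0,0,0],1],
    [[0,0,20],[0,0,0],1],
    [[0,0,40],[0,0,0],1],
    [[0,0,40],[0,0,0],1],
  ],
)

```text
clock: 36.37
eef_pos: [0.472, -0.3686, 0.1179]
tool_rot: [0.128, 0.992, 0.001, -0.002]
ft_force: [1.0, -0.4, 0.2]
grip_width: 0.0855
grasp_force: 0.0
```

drive_tool(
  increments=[
    [[0,0,40],[0,0,0],1],
    [[0,0,40],[0,0,0],1],
    [[0,25,20],[0,0,0],1],
    [[0,36,0],[0,0,0],1],
    [[0,36,0],[0,0,0],1],
    [[0,36,0],[0,0,0],1],
    [[0,0,0],[0,0,0],1],
    [[0,0,0],[0,0,0],1],
  ],
)

```text
clock: 37.03
eef_pos: [0.4736, -0.2351, 0.2194]
tool_rot: [0.126, 0.992, -0.0, 0.0]
ft_force: [-0.1, 0.4, 0.3]
grip_width: 0.0852
grasp_force: 0.0
```

```bash
python3 - <<'E'
from h import *
o=get_obs(); print(o['eef_pos'],o['ft_force'])
w=camera('wrist'); save(w,'w13.png'); np.save('w13.npy',w,allow_pickle=True); s=camera('side'); save(s,'s13.png')
for c,n in ((w,'wrist'),(s,'side')):
  for q,sz,p in (('slide_box',SZ['slide_box'],[.4715,-.3695,.005,-.25]),('box_tray',(.122,.08,.011),[.4715,-.3695,0,-.25]),('slide_packet',SZ['slide_packet'],[.507,-.193,.005,.03]),('packet_tray',(.044,.108,.011),[.507,-.193,0,.03]),('coverslip_box',SZ['coverslip_box'],[.437,-.012,.005,.05]),('coverslip_tray',(.056,.042,.011),[.437,-.012,0,.05]),('timer',(.066,.066,.017),[.528,.175,.005,.31]),('timer_tray',(.096,.078,.011),[.528,.175,0,.31])):
    r,k=best(q,c)
    if r is not None:
        a,f=fit([(c,n,r)],sz,p,True); print(q,n,k,a[:2].round(4),np.degrees(a[3]).round(1),round(f,2))
a=bird(w,.40,.57,-.46,-.12,.02,'wrist'); cv2.imwrite('pics/b13.png',np.vstack([a,w['image'][:200,:640][:,:,:] if 0 else cv2.resize(s['image'][140:330,250:400],(680,240))[:,:]*1])[:,:,::-1])
E
```

```text
[ 0.47361599 -0.23514532  0.21944801] [-0.05524052  0.3803991   0.29047492]
slide_box wrist 0.58 [ 0.4715 -0.3695] -14.3 1.0
box_tray wrist 0.76 [ 0.4726 -0.369 ] -14.3 0.79
slide_packet wrist 0.57 [ 0.5078 -0.1939] 2.1 0.09
packet_tray wrist 0.67 [ 0.5059 -0.1933] 1.4 0.62
coverslip_box wrist 0.74 [ 0.4361 -0.0132] -5.4 0.19
coverslip_tray wrist 0.8 [ 0.4363 -0.0118] -0.6 0.5
timer wrist 0.55 [0.5287 0.1778] 17.4 0.21
timer_tray wrist 0.75 [0.5284 0.1757] 17.0 0.66
slide_box side 0.74 [ 0.4731 -0.3715] -11.8 0.12
slide_packet side 0.61 [ 0.5094 -0.1978] -0.4 0.22
packet_tray side 0.7 [ 0.5065 -0.1962] -1.1 0.78
coverslip_box side 0.45 [ 0.437 -0.012] 2.9 1.0
coverslip_tray side 0.62 [ 0.4381 -0.0102] -3.6 0.6
timer side 0.69 [0.5299 0.173 ] 8.8 0.27
timer_tray side 0.68 [0.531  0.1732] 16.3 0.66
```

View pics/w13.png

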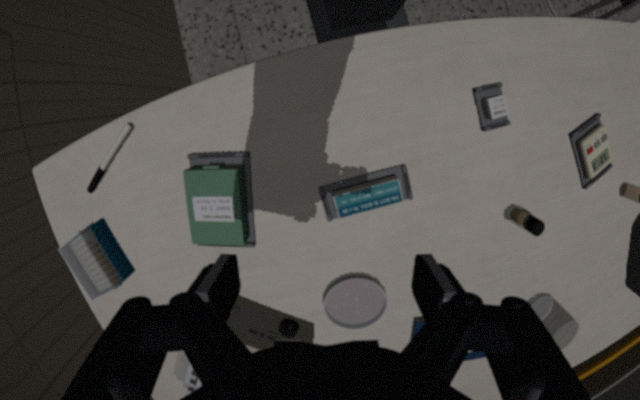

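All four things sit flat on their trays and measure within about 2 mm of the inlays. The vial and the bottle are still standing. I hand the job in.

```bash
python3 -c "
from workcell import job_done
print(job_done())"
```

```text
the job is handed in; nothing more can be done
None
```

The stack is taken apart in the order asked, each thing set down flat on its own plate and measured within a few millimetres of its inlay. The vial and bottle were left standing, and the job was handed in at about 37 s with no verdict shown.

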